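Free a lid's vent valve of its wash clip

TASK

The vent valve in the container lid came back from the washer with its spring wash clip still on the plunger stem. Slide the forked wedge under the clip from the clip's closed end, so that the legs spread and the clip rides up over the plunger's head and off, and drop the clip into the steel pot. Then press the plunger down to its stop and let it spring back to prove that the valve is free, and leave the wedge lying on the mat and the blue box, brush and tape roll undisturbed.

Things in the scene. Friction and masses are not known exactly. Their poses are not given: they have to be found in the camera images.
- container_lid: blue anodised lid of a sterilising container, 180 x 260 mm, fixed, lying flat on the mat; origin at its centre on the mat, z up, long side along its y. Panel top 26 mm above the mat. In its centre a round steel valve bonnet, 84 mm across, with a flat top 38 mm above the mat
- plunger_top (a point): middle of the flat top of the brass vent plunger on the lid's centre line, 56.5 mm above the mat when up. Above the bonnet: stem 11 mm across up to 7.5 mm, a slippery cone that widens to the 15.4 mm head at 11.4 to 11.8 mm, a taper back to a button 10 mm across at 14.5 mm, button top at 18.5 mm. Round the stem a fixed nose, 15 mm across, 3.5 mm high
- vent_plunger (a joint): plunger travel in m: 0 up, 0.005 pressed to its stop; a spring pushes it back, about 3.5 N at the start and 7 N at the stop. The clip on the stem keeps it from reaching the stop
- keeper_clip: loose flat steel spring clip, 47 x 28 x 3 mm, polished (friction about 0.22): two sprung legs, 7.5 mm wide, run either side of the stem from a closed end to outturned tips 20 mm ahead of the origin. Origin on its underside, mid-seat, at the start on the stem's axis; x from closed end to open mouth, z up. It starts level, resting on the nose, underside 3.5 mm above the bonnet
- clip_bridge (a point): middle of the underside of the clip's closed end, a bar 28 mm wide and 7 mm deep, 24 mm behind the clip's origin; a tang 13 mm wide goes down from here to the bonnet; it fits the fork's slot, a tine on either side. Forced up, the legs spread over the cone and snap shut above the head with a small jump: the wedge needs 10 to 20 N of push, more if fast or askew
- clip_wedge: loose steel fork with a green handle, 193 mm long, about 110 g, flat underside. Origin on the underside below the grip point, x to the tine tips, z up. Handle 20 mm wide, 22 mm high, from 24 mm ahead of the origin to 60 mm behind it; solid root 30 to 45 mm ahead, 34 mm wide, 17 mm high; then two tines, 34 mm over both, slot 19.6 mm wide between them
- wedge_tip (a point): midway between the tine tips on the underside, 133 mm ahead of the wedge's origin. The tips are 1.8 mm thick and 26 mm apart; within 8 mm the slot narrows to 19.6 mm and the tines are 3.8 mm thick, then they rise as a ramp to 13 mm at 50 mm behind the tips and stay level to the root, whose face stands 4 mm above them. Best held 2 degrees tips down, so that the tips touch the bonnet first
- wedge_slot (a point): mid-slot point on the wedge's underside, 80 mm ahead of its origin, 53 mm behind the tips. With the stem 73 to 80 mm ahead of the wedge's origin the clip has passed the head and lies on the level top of the tines; it can be carried there with the tips raised some 10 degrees, tang in the slot, and slides off forward when the wedge is tilted 35 to 45 degrees, tips down
- parts_pot: small open steel pot, loose, 91 mm across the rim, 36 mm high, bottom about 45 mm across, walls sloping, about 110 g; origin under its centre on the mat
- guard_box: blue plastic box, loose, 40 x 60 x 26 mm, origin under its centre; to be left alone
- brush: green cleaning brush, loose, 170 x 13 x 18 mm, origin under its centre, long along its y; to be left alone
- tape_roll: roll of cream tape lying flat, loose, 99 mm across, 24 mm high, origin under its centre; to be left alone
There are look-alikes about, which are no part of the job. Leave any pink look-alike of the parts_pot alone.

How it is judged:
On the way, in this order (a step that is already met when the one before it is completed fails the run):
1. the clip is up over the plunger's head (its underside more than 11.5 mm above the bonnet) with the wedge pushed in under it from its closed end and no finger on the clip (z of keeper_clip in the frame of container_lid above 0.0495 m and horizontal distance between wedge_slot and plunger_top below 0.06 m and horizontal distance between keeper_clip and plunger_top below 0.04 m and contact force between the fingers and keeper_clip below 0.05 N and x of clip_wedge in the frame of keeper_clip below -0.03 m), for 0.1 s.
2. the clip lies in the steel pot (horizontal distance between keeper_clip and parts_pot below 0.04 m and height (world z) of keeper_clip below 0.036 m), for 0.2 s.
3. the plunger is pressed down to its stop (more than 4.3 of its 5 mm) (value of joint vent_plunger above 0.0043 m), for 0.1 s.
At the end, for the whole second after the job is handed in: The clip lies in the upright steel pot (its seat centre within 40 mm of the pot's axis and below the rim), the plunger is back up (within 1 mm), the wedge lies on the mat (its grip and slot points under 20 mm high), and both loose parts are at rest (all of step 2 and angle between parts_pot's own z axis and vertical below 0.2 rad and height (world z) of parts_pot below 0.01 m and value of joint vent_plunger below 0.001 m and height (world z) of each of clip_wedge, wedge_slot below 0.02 m and linear speed of each of clip_wedge, keeper_clip below 0.02 m/s); the robot touches nothing.
It fails at once if the blue box is pushed more than 30 mm from its place (distance of guard_box from where it was at the start of the episode above 0.03 m).
It fails at once if the brush is pushed more than 30 mm from its place (distance of brush from where it was at the start of the episode above 0.03 m).
It fails at once if the tape roll is pushed more than 30 mm from its place (distance of tape_roll from where it was at the start of the episode above 0.03 m).
It also fails if it takes over 72 s, if anything falls off the work surface, if the arm or the gripper's body presses on something with over 40 N, if the wrist force passes 120 N, or if a joint passes its speed limit or range.

ROBOT

A 6-joint arm with a two-finger parallel gripper is mounted at the origin on a cart in front of the work surface, level with it; the furniture and walls round the work are solid. World frame = base frame: x ahead of the robot, y to its left, z up, the work surface at z = 0. Lengths are in m, angles in rad, forces in N, time in s.
With the tool pointing down it reaches from about 0.325 to 0.9 m from the base axis. Payload 6.1 kg.
Tool frame: the origin (TCP) lies midway between the tips of the shut fingers; the grasp point (between the pads) lies 19 mm behind it; z points along the fingers, y is the line along which they close (so a half turn about z gives the same grasp; the last joint's range is limited). The gripper opens to 85 mm and grips with 20 to 120 N. Pads are 22 mm wide; open, the fingers measure 114 mm over their backs; the gripper's body (76 mm by 85 mm) begins 54 mm behind the grasp point. The pads swing forward as they close: fully open they stand 13 mm farther back than shut.
Start: joints at [1.117, 0.22, 1.526, -0, 1.395, -0.126], TCP at [0.201, 0.592, 0.231] pointing down, gripper open.
Joint ranges: [-2.98, 2.98], [-0.91, 2.08], [0.09, 2.57], [-1.24, 4.39], [0.2, 2.65], [-2.68, 2.68]. Speed limits (rad/s): [2.57, 2.57, 3.01, 3.14, 3.14, 3.14].

INTERFACE

Orientations are given as [roll, pitch, yaw] about the fixed x, y, z axes, in that order (R = Rz(yaw) Ry(pitch) Rx(roll)).
In Python, from plant import movep, move_l, set_joints, gripper_to, hold, inverse_kinematics, observe, get_image, get_calibration, Unreachable, job_done gives the robot as it stands. Calls block until the motion is done:
- movep(position, orientation): joint-space move of the TCP to a pose.
- move_l(position, feed=0.15, rotation=None, max_force=None): straight line of the TCP; rotation=None keeps the orientation; feed is the mean speed in m/s. With max_force (N) it stops when the force on the tool has changed by that much, and returns True; else False.
- set_joints(angles): joint-space move.
- gripper_to(opening, f_grip=None): finger opening in m; f_grip is the grip in N (None keeps the last); returns when the fingers have stopped.
- hold(seconds).
- inverse_kinematics(position, orientation): joint angles nearest the present ones, or None.
- observe(): the state.
- get_image(name): name is "side" or "top"; returns (picture, depth): 420x560x3 uint8, red, green, blue; 420x560 float32, m along the optical axis (not along the pixel's ray), 0 where there is no reading.
- get_calibration(name): a dict with "intrinsics" (3x3 intrinsics, pixels), "world_from_camera" (4x4, takes a point from camera to world coordinates). Camera axes: x right, y down, z forward; pixel columns grow to the right and rows downward; lengths in m; the calibration is good to about 2 mm. A picture is of the moment at which its call begins. get_calibration takes no time and is no camera call.
A pose or a line that the arm cannot do raises Unreachable and nothing moves.
- job_done(): hands the job in; it is judged then, once.
The state is a dict: "time_s": time; "q": joint angles; "joint_velocities": joint speeds; "joint_torque": joint torques, N m; "eef_pos": TCP position; "tcp_rot": TCP orientation; "ft_force": force on the tool from outside, world axes, zero at the start; "torque": the same for the moment, N m; "opening": finger opening in m; "grasp_force": force on a finger pad.
Only numpy, scipy, OpenCV 4.12 (cv2) and the standard library are available. Lean on these libraries where they do the work, as an engineer would, in place of code of your own. Each camera call takes 0.05 s, during which the arm holds its last target. There are 200 camera calls.

## Working session

There is one attempt and no reset: what is moved stays moved. The work goes in short steps, each a Python script; the robot and the scene stay as the last script left them, time stands still between calls to the robot, and variables do not carry over. Pictures are saved under pics/ and viewed, at most 10 in all, crops included, and the job is handed in when it is done.

```bash
ls; mkdir -p pics; cat > h.py <<'E'
import numpy as np, cv2
from plant import *
def snap(n,f):
    im,d=get_image(n); cv2.imwrite(f'pics/{f}.png',im[:,:,::-1]); np.savez(f'pics/{f}.npz',d=d,im=im); return im,d
def w(n,u,v,d):
    c=get_calibration(n);K=np.array(c['intrinsics']);T=np.array(c['world_from_camera'])
    p=np.linalg.inv(K)@[u,v,1]*d
    return (T@np.r_[p,1])[:3]
def wz(n,u,v,z):
    c=get_calibration(n);K=np.array(c['intrinsics']);T=np.array(c['world_from_camera'])
    r=T[:3,:3]@np.linalg.inv(K)@[u,v,1];o=T[:3,3]
    return o+r*(z-o[2])/r[2]
def cloud(n,d):
    v,u=np.mgrid[:420,:560];c=get_calibration(n);K=np.array(c['intrinsics']);T=np.array(c['world_from_camera'])
    p=np.stack([(u-K[0,2])/K[0,0]*d,(v-K[1,2])/K[1,1]*d,d],-1)
    return p@T[:3,:3].T+T[:3,3]
E
python3 - <<'E'
from h import *
for n in('top','side'):
    snap(n,n+'0');c=get_calibration(n);print(np.round(c['intrinsics'],1),np.round(c['world_from_camera'],3))
a=np.vstack([cv2.imread('pics/top0.png')]);print(observe())
E
```

```text
pics
[[460.5   0.  279.3]
 [  0.  460.5 204.5]
 [  0.    0.    1. ]] [[-0.025 -0.985  0.169  0.376]
 [-1.     0.028  0.013  0.023]
 [-0.018 -0.169 -0.986  1.21 ]
 [ 0.     0.     0.     1.   ]]
[[406.    0.  278.6]
 [  0.  406.  206. ]
 [  0.    0.    1. ]] [[ 0.961 -0.106  0.257  0.292]
 [-0.278 -0.386  0.879 -0.911]
 [ 0.006 -0.916 -0.401  0.516]
 [ 0.     0.     0.     1.   ]]
{'time_s': 0.1, 'q': array([ 1.11688580e+00,  2.21182830e-01,  1.52751972e+00,  1.64915258e-05,
        1.39468639e+00, -1.26146540e-01]), 'joint_velocities': array([-0.00120372, -0.00142099, -0.00167031,  0.00030452,  0.00082863,
       -0.00081899]), 'joint_torque': array([ 1.87530481e-03, -4.98247182e+01, -3.90543115e+01, -7.22430968e-05,
        5.78510269e-03, -3.19402727e-05]), 'eef_pos': array([0.20098624, 0.59121882, 0.23027441]), 'tcp_rot': array([-3.13981268e+00, -2.42097224e-04,  2.81382555e+00]), 'ft_force': array([-0.12436011,  0.30924803, -0.18232769]), 'torque': array([-0.02144856, -0.02851032,  0.00651963]), 'grasp_force': 0.0, 'opening': 0.08502456418840201}
```

View pics/top0.png

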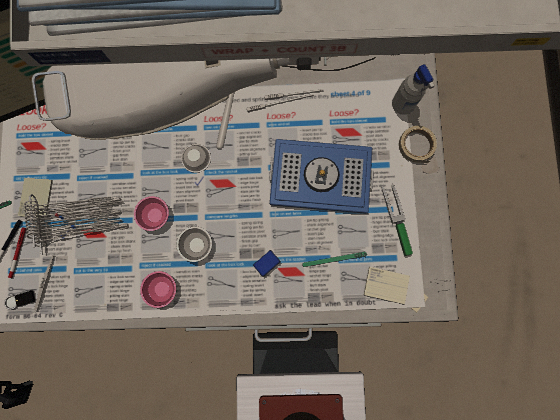

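View pics/side0.png

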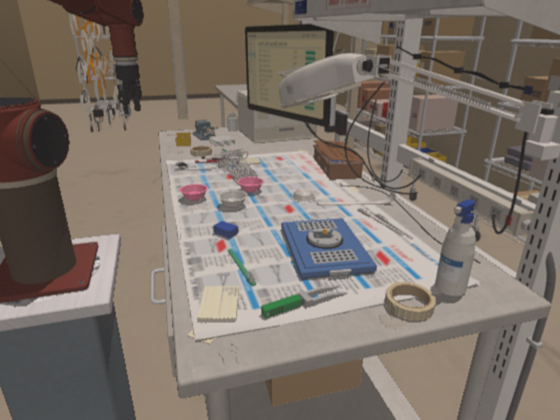

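Top view: the candidates for the steel pot are grey (197,244), the smaller grey disc (195,157) and the pink look-alikes (153,214) and (160,290). The grey one at (197,244) fits best. The wedge is at (398,222), the lid at (321,176), the box at (266,263), the brush at (335,259) and the tape roll at (417,143). I'll confirm these in enlarged crops.

```bash
python3 - <<'E'
from h import *
im=cv2.imread('pics/top0.png')
a=cv2.resize(im[140:215,265:375],None,fx=5,fy=5,interpolation=cv2.INTER_CUBIC)  #550x375
b=cv2.resize(im[180:260,370:420],None,fx=5,fy=5,interpolation=cv2.INTER_CUBIC) #250x400
c=cv2.resize(im[140:270,170:225],None,fx=1.5,fy=1.5,interpolation=cv2.INTER_CUBIC) #82x195
o=np.zeros((600,800,3),np.uint8);o[:375,:550]=a;o[:400,550:]=b;o[400:400+c.shape[0],:c.shape[1]]=c
s=cv2.imread('pics/side0.png');t=cv2.resize(s[225:255,295:355],None,fx=6,fy=6,interpolation=cv2.INTER_CUBIC)
o[405:585,100:460]=t
cv2.imwrite('pics/crop1.png',o)
d=np.load('pics/top0.npz')['d'];P=cloud('top',d)
# pot rim, discs
for (u,v,r) in((197,244,26),(195,157,20)):
    q=P[v-r:v+r,u-r:u+r].reshape(-1,3);zt=q[:,2].max();print(zt,np.percentile(q[:,2],[1,50,99]))
    m=q[q[:,2]>zt-.012];print('rim',m.min(0),m.max(0),len(m))
lid=P[130:225,260:385].reshape(-1,3);m=lid[(lid[:,2]>.018)&(lid[:,2]<.033)];
print('lid',cv2.minAreaRect(m[:,:2].astype(np.float32)),np.median(m[:,2]))
for z0 in(.034,.039,.043,.049):
    m=lid[lid[:,2]>z0];print(z0,len(m),m.mean(0),m.min(0),m.max(0))
wd=P[180:262,378:415].reshape(-1,3);m=wd[wd[:,2]>.008];print('wedge',len(m),cv2.minAreaRect(m[:,:2].astype(np.float32)),m[:,2].max())
m=wd[wd[:,2]>.018];print('handle',len(m),cv2.minAreaRect(m[:,:2].astype(np.float32)))
E
```

```text
1.2098761035877843 [-0.00502028  0.00154391  0.03943754]
rim [0.37603337 0.02274518 1.2098761 ] [0.37603337 0.02274518 1.2098761 ] 12
1.2098761035877843 [-0.00504841  0.00181325  0.03254269]
rim [0.37603337 0.02274518 1.2098761 ] [0.37603337 0.02274518 1.2098761 ] 5
lid ((0.6558767557144165, -0.07317093014717102), (0.273741215467453, 0.1807946264743805), 83.28483581542969) 0.025675634771962996
0.034 838 [ 0.64037721 -0.06808779  0.10127491] [ 0.37603337 -0.16457427  0.03400768] [0.69736817 0.02274518 1.2098761 ]
0.039 436 [ 0.62608122 -0.06252309  0.16053853] [ 0.37603337 -0.11375942  0.03901579] [0.69736817 0.02274518 1.2098761 ]
0.043 177 [ 0.58222815 -0.04830415  0.33607378] [ 0.37603337 -0.09433044  0.04304208] [0.67749795 0.02274518 1.2098761 ]
0.049 73 [ 0.48696997 -0.01551479  0.75056744] [ 0.37603337 -0.08700456  0.04910523] [0.66465242 0.02274518 1.2098761 ]
wedge 549 ((0.4435015022754669, -0.17385441064834595), (0.16586965322494507, 0.3811831474304199), 42.456947326660156) 1.2098761035877843
handle 296 ((0.46115314960479736, -0.13034646213054657), (0.10466347634792328, 0.3343280851840973), 11.691234588623047)
```

View pics/crop1.png

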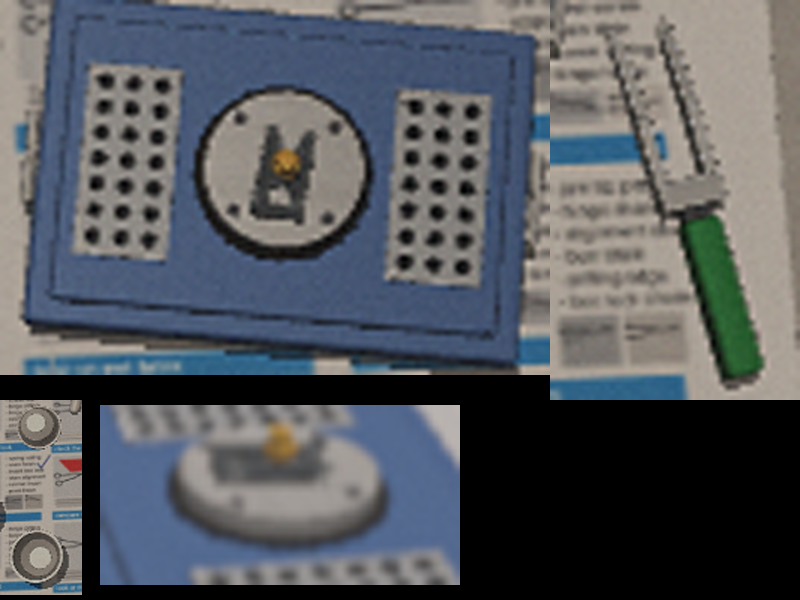

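The crop confirms the scene. The clip's closed end faces the robot: bar at about px (320.6,181), mouth at about (322.6,166). The wedge tips are at about (387.5,186.5) and the handle end at about (408.4,255). The grey pot at (197,244) is the larger of the two. Next I'll get metric poses.

```bash
cat > m.py <<'E'
from h import *
f=np.load('pics/top0.npz');d=f['d'];im=f['im'].astype(int);P=cloud('top',d);P[d==0]=np.nan
R,G,B=im[...,0],im[...,1],im[...,2]
def reg(v0,v1,u0,u1):
    m=np.zeros(d.shape,bool);m[v0:v1,u0:u1]=1;return m&(d>0)
hm=reg(215,262,390,420)&(G>R+35)&(G>B+20)
v,u=np.nonzero(hm);print('handle px',len(u),u.mean(),v.mean(),'z',np.median(P[hm][:,2]))
q=P[hm&(P[...,2]>.012)];r=cv2.minAreaRect(q[:,:2].astype(np.float32));print(r);
c=q.mean(0);_,_,V=np.linalg.svd(q[:,:2]-c[:2]);print('handle mean',c,np.degrees(np.arctan2(*V[0][::-1])))
print('tips',wz('top',387.5,186.5,.001),'end',wz('top',408.4,255,.011))
root=wz('top',(693-550)/5+370,190/5+180,.016);print('root',root)
bm=reg(155,190,305,335)&(R>B+50);v,u=np.nonzero(bm);print('brass',len(u),u.mean(),v.mean(),P[bm].mean(0),P[bm][:,2].max(),wz('top',u.mean(),v.mean(),.053))
print('bar',wz('top',320.6,181,.0445),'mouth',wz('top',322.6,166.4,.0445))
bn=reg(150,200,300,342)&(abs(P[...,2]-.038)<.003);q=P[bn];print('bonnet',cv2.minEnclosingCircle(q[:,:2].astype(np.float32)),np.median(q[:,2]))
(cx,cy),rr=cv2.minEnclosingCircle(np.argwhere(bn)[:,::-1].astype(np.float32));print(wz('top',cx,cy,.038))
ld=reg(130,225,260,385)&(abs(P[...,2]-.026)<.004);q=P[ld];print('lid',cv2.minAreaRect(q[:,:2].astype(np.float32)))
for(a,b,c_,e,h)in((214,275,168,228,.024),(135,180,175,215,.015)):
    m=reg(a,b,c_,e)&(P[...,2]>h);q=P[m];print('pot',cv2.minEnclosingCircle(q[:,:2].astype(np.float32)),np.percentile(q[:,2],[50,95,100]))
for n,a in(('box',(245,285,250,285)),('brush',(245,275,298,372)),('tape',(115,170,392,440))):
    m=reg(*a)&(P[...,2]>.01);q=P[m];print(n,cv2.minAreaRect(q[:,:2].astype(np.float32)))
E
python3 m.py
```

```text
handle px 204 404.3137254901961 238.76960784313727 z 0.02234582633982607
((0.4814574718475342, -0.2801816463470459), (0.0811382606625557, 0.01635173335671425), 13.372611999511719)
handle mean [ 0.48124258 -0.28001997  0.02230024] -167.38108695109145
tips [ 0.62385604 -0.25071243  0.001     ] end [ 0.44000099 -0.29043364  0.011     ]
root [ 0.53624769 -0.27067578  0.016     ]
brass 19 321.89473684210526 171.78947368421052 [ 0.65628312 -0.07306551  0.0549217 ] 0.06082351936586616 [ 0.65675006 -0.0732241   0.053     ]
bar [ 0.63446801 -0.06958678  0.0445    ] mouth [ 0.6731388  -0.07634808  0.0445    ]
bonnet ((0.6565423011779785, -0.0738142877817154), 0.043641507625579834) 0.038124457236071496
[ 0.65621713 -0.07463928  0.038     ]
lid ((0.6551819443702698, -0.07329031825065613), (0.27151620388031006, 0.17947357892990112), 83.35880279541016)
pot ((0.4842875003814697, 0.29737457633018494), 0.08247800916433334) [0.03397073 0.03905889 0.0443692 ]
pot ((0.7179802656173706, 0.26209503412246704), 0.03284141421318054) [0.02564305 0.03161392 0.0362484 ]
box ((0.42903733253479004, 0.07591593265533447), (0.040419742465019226, 0.06019687280058861), 38.265037536621094)
brush ((0.4337695837020874, -0.11295000463724136), (0.16778536140918732, 0.054077256470918655), 80.25580596923828)
tape ((0.7354023456573486, -0.3342667818069458), (0.095243901014328, 0.09518279135227203), 84.91922760009766)
```

```bash
cat >> h.py <<'E'
from scipy.spatial.transform import Rotation as Ro
def wpose(o,yaw,pitch,flip=0,h=.004):
    """tool pose for wedge origin o, yaw, pitch (tips-down positive)"""
    R=Ro.from_euler('ZY',[yaw,pitch]); t=R*Ro.from_euler('x',np.pi)
    if flip:t=t*Ro.from_euler('z',np.pi)
    return np.array(o)+R.apply([0,0,h]),t.as_euler('xyz')
E
python3 - <<'E'
from h import *
f=np.load('pics/top0.npz');d=f['d'];im=f['im'].astype(int);P=cloud('top',d)
m=np.zeros(d.shape,bool);m[218:270,177:225]=1
q=P[m&(d>0)&(P[...,2]>.028)&(P[...,2]<.05)];
c=cv2.minEnclosingCircle(q[:,:2].astype(np.float32));print('pot',c,wz('top',197,244,.036)); pot=np.r_[c[0],0]
rad=np.radians
for fl in(0,1):
    def t(n,o,y,p):
        s=inverse_kinematics(*wpose(o,y,p,fl));print(fl,n,None if s is None else np.round(s,2))
    t('grasp',[.4988,-.2761,0],rad(12.4),0);t('grasp up',[.4988,-.2761,.12],rad(12.4),0)
    st=np.array([.6565,-.0733]);a=rad(-9);D=np.array([np.cos(a),np.sin(a)])
    for s in(.19,.076):t('push',np.r_[st-s*D,.0426],a,rad(2))
    t('lift',np.r_[st-.076*D,.12],a,rad(-10))
    for yd in(-90,-45,0,20,45,70,90,120):
        y=rad(yd);dd=np.array([np.cos(y),np.sin(y)])
        for p in(-10,40):t(f'pot{yd} {p}',np.r_[pot[:2]-dd*(.015+.133*np.cos(rad(p))),.045+.133*np.sin(rad(max(p,15)))],y,rad(p))
E
```

```text
pot ((0.48237547278404236, 0.2604362964630127), 0.0459587536752224) [0.48085782 0.25189399 0.036     ]
0 grasp [-0.64  0.36  1.82 -0.    0.96  0.71]
0 grasp up [-0.64  0.19  1.77 -0.    1.18  0.71]
0 push [-0.26  0.11  2.04 -0.    1.03  1.47]
0 push [-0.24  0.35  1.74 -0.    1.09  1.49]
0 lift [-0.25  0.1   1.89  0.02  0.98  1.47]
0 pot-90 -10 [ 0.65  0.46  1.52 -0.15  1.27 -2.44]
0 pot-90 40 None
0 pot-45 -10 None
0 pot-45 40 [0.2  0.31 1.77 0.56 1.51 2.38]
0 pot0 -10 [ 0.55 -0.22  2.27 -0.11  0.94  2.18]
0 pot0 40 [0.3  0.43 1.62 0.19 1.77 1.84]
0 pot20 -10 [ 0.35 -0.32  2.35 -0.    0.94  1.57]
0 pot20 40 [0.35 0.45 1.59 0.   1.8  1.57]
0 pot45 -10 [ 0.11 -0.29  2.33  0.13  0.97  0.83]
0 pot45 40 [ 0.42  0.44  1.6  -0.24  1.76  1.24]
0 pot70 -10 [-0.03 -0.11  2.18  0.19  1.02  0.23]
0 pot70 40 [ 0.48  0.4   1.65 -0.45  1.63  0.92]
0 pot90 -10 [-0.05  0.06  2.01  0.2   1.08 -0.14]
0 pot90 40 [ 0.51  0.35  1.72 -0.6   1.48  0.69]
0 pot120 -10 [ 0.01  0.29  1.74  0.16  1.2  -0.58]
0 pot120 40 [ 0.53  0.25  1.85 -0.77  1.18  0.37]
1 grasp [-0.64  0.36  1.82  0.    0.96 -2.43]
1 grasp u
[... 165 characters left out ...]
98 -1.67]
1 pot-90 -10 [ 0.65  0.46  1.52 -0.15  1.27  0.7 ]
1 pot-90 40 [ 0.17  0.15  1.97  0.81  1.06 -0.26]
1 pot-45 -10 [ 0.73  0.16  1.91 -0.2   1.08  0.04]
1 pot-45 40 [ 0.2   0.31  1.77  0.56  1.51 -0.76]
1 pot0 -10 [ 0.55 -0.22  2.27 -0.11  0.94 -0.97]
1 pot0 40 [ 0.3   0.43  1.62  0.19  1.77 -1.3 ]
1 pot20 -10 [ 0.35 -0.32  2.35 -0.    0.94 -1.57]
1 pot20 40 [ 0.35  0.45  1.59  0.    1.8  -1.57]
1 pot45 -10 [ 0.11 -0.29  2.33  0.13  0.97 -2.32]
1 pot45 40 [ 0.42  0.44  1.6  -0.24  1.76 -1.9 ]
1 pot70 -10 None
1 pot70 40 [ 0.48  0.4   1.65 -0.45  1.63 -2.22]
1 pot90 -10 None
1 pot90 40 [ 0.51  0.35  1.72 -0.6   1.48 -2.45]
1 pot120 -10 [0.01 0.29 1.74 0.16 1.2  2.56]
1 pot120 40 None
```

```bash
python3 - <<'E'
from h import *
rad=np.radians
gripper_to(.055,40)
o=np.array([.4988,-.2761,0]);y=rad(12.4)
p,r=wpose(o+[0,0,.12],y,0);movep(p,r)
p,r=wpose(o,y,0);print(move_l(p,feed=.08,max_force=15),observe()['eef_pos'])
gripper_to(.0,100);s=observe();print(s['opening'],s['grasp_force'],s['time_s'])
move_l(p+[0,0,.1],feed=.12)
a=rad(-9);st=np.array([.6565,-.0733]);D=np.array([np.cos(a),np.sin(a)])
p,r=wpose(np.r_[st-.200*D,.075],a,rad(2));movep(p,r);s=observe();print(s['eef_pos'],p,s['time_s'],s['opening'])
snap('top','t1');snap('side','s1')
i=cv2.imread('pics/t1.png')[145:225,275:375];j=cv2.imread('pics/s1.png')[200:300,230:380]
o=np.zeros((600,800,3),np.uint8);o[:480,:600]=cv2.resize(i,None,fx=6,fy=6,interpolation=cv2.INTER_CUBIC)
cv2.imwrite('pics/c1.png',o);cv2.imwrite('pics/c2.png',cv2.resize(j,None,fx=5,fy=5,interpolation=cv2.INTER_CUBIC))
E
```

```text
False [ 0.49926267 -0.27640817  0.00464912]
0.017442564623745074 99.0935218334198 5.8083
[ 0.45954934 -0.04259162  0.07901717] [ 0.45910021 -0.04203494  0.07899756] 7.7333 0.017314171955335172
```

View pics/c1.png

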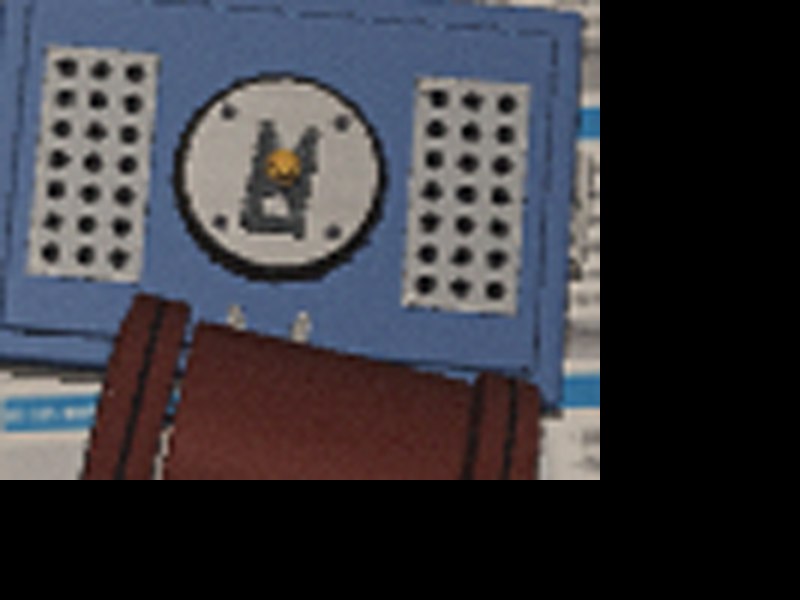

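View pics/c2.png

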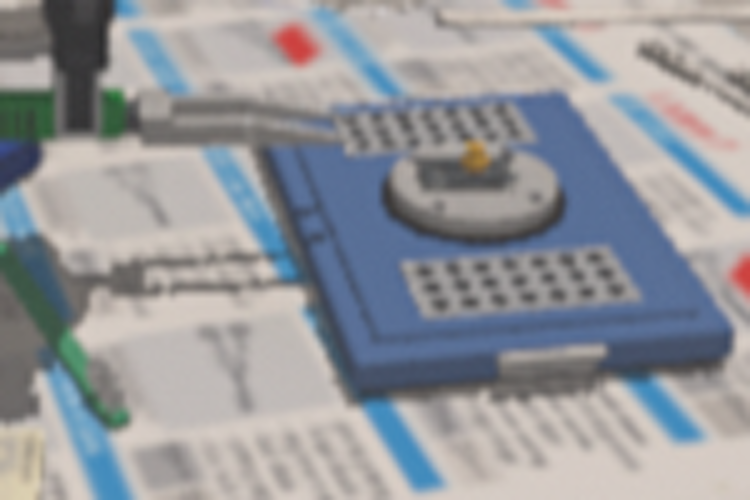

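Crop c1 shows the tine tips at about (235,306) and (304,313), the clip bar corners at (243,228) and (302,236), the mouth tips at (266,124) and (312,129), and the brass button at (283,165). I'll convert these to world coordinates.

```bash
python3 - <<'E'
from h import *
g=lambda u,v,z:wz('top',275+u/6,145+v/6,z)
s=observe();R=Ro.from_euler('xyz',s['tcp_rot'])*Ro.from_euler('x',np.pi)
o=s['eef_pos']-R.apply([0,0,.004]);tip=o+R.apply([.133,0,0]);print('tip fk',tip,R.as_euler('ZYX',degrees=True))
z=tip[2]+.001
a,b=g(235,306,z),g(304,313,z);print('tips img',a,b,(a+b)/2,np.linalg.norm(a-b))
a,b=g(243,232,.0445),g(302,239,.0445);c,e=g(266,122,.0445),g(312,127,.0445)
B=(a+b)/2;M=(c+e)/2;print(B,M,np.degrees(np.arctan2(*(M-B)[1::-1])),np.linalg.norm(a-b),np.linalg.norm(M-B),np.degrees(np.arctan2(*(a-b)[:2]))) 
f=np.load('pics/t1.npz');im=f['im'].astype(int);m=np.zeros(im.shape[:2],bool);m[155:190,305:335]=1
v,u=np.nonzero(m&(im[...,0]>im[...,2]+50));print('brass',wz('top',u.mean(),v.mean(),.0545))
E
```

```text
tip fk [ 0.59096386 -0.06407886  0.07073348] [-9.04587246  1.94952571 -0.01932117]
tips img [ 0.59036408 -0.04973826  0.07173348] [ 0.5865564  -0.0784432   0.07173348] [ 0.58846024 -0.06409073  0.07173348] 0.028956382030614552
[ 0.62589741 -0.06876152  0.0445    ] [ 0.6748334 -0.0778874  0.0445   ] -10.563518821288945 0.025515025954108973 0.04977964199675055 8.610256688339577
brass [ 0.6564763  -0.07251703  0.0545    ]
```

```bash
python3 - <<'E'
from h import *
rad=np.radians
a=rad(-9.5);st=np.array([.6565,-.0735]);D=np.array([np.cos(a),np.sin(a)])
P=lambda s,z,p=2:wpose(np.r_[st-s*D,z],a,rad(p))
p,r=P(.168,.060);move_l(p,feed=.08,rotation=r)
p,r=P(.168,.036);print(move_l(p,feed=.015,rotation=r,max_force=3))
s=observe();z=s['eef_pos'][2]-.004;print('z',z,s['ft_force'])
f0=s['ft_force']
for d in(.155,.14,.125,.11):
    p,r=P(d,z);k=move_l(p,feed=.03,rotation=r,max_force=35);s=observe()
    print(d,k,s['eef_pos']-p,s['ft_force'].round(1),s['torque'].round(2),s['opening'],s['time_s'])
    if k:break
snap('side','s2');snap('top','t2')
j=cv2.imread('pics/s2.png')[205:265,280:360];i=cv2.imread('pics/t2.png')[150:200,295:345]
cv2.imwrite('pics/c3.png',np.hstack([cv2.resize(j,(480,360),interpolation=cv2.INTER_CUBIC),cv2.resize(i,(320,320),interpolation=cv2.INTER_CUBIC)[:,:].copy() if 0 else cv2.copyMakeBorder(cv2.resize(i,(320,320),interpolation=cv2.INTER_CUBIC),0,40,0,0,0)]))
E
```

```text
True
z 0.041361572551419895 [ 0.31160411 -0.20178786  2.69652548]
0.155 False [ 0.00078524 -0.00017425  0.00015481] [1.4 0.2 2.5] [-0.06 -0.64  0.01] 0.017812064198811584 10.175
0.14 False [ 6.68175705e-04 -1.34757166e-04  9.84655417e-05] [1.5 0.4 1.5] [-0.13 -0.64  0.05] 0.01801495819578245 10.825
0.125 False [ 0.00067342 -0.00016342  0.00011761] [ 1.3 -0.1  2.4] [-0.19 -0.7  -0.03] 0.017830506706560768 11.475
0.11 False [-0.00170046  0.0004283  -0.00075401] [-6.9  0.5  5.9] [-0.01  0.39  0.02] 0.017429194140290958 12.125
```

View pics/c3.png

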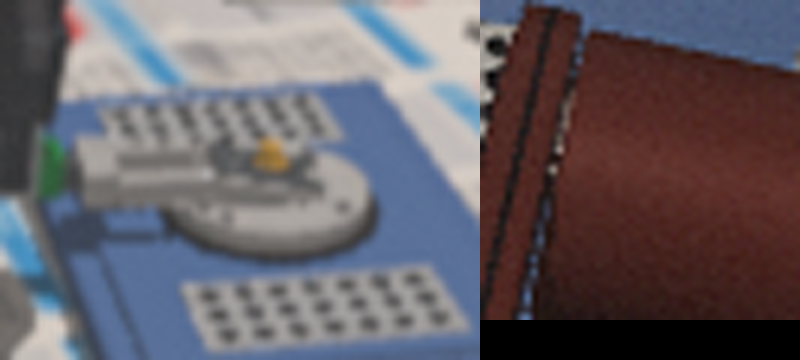

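The side crop shows the tines running either side of the stem, with the clip's closed end starting to ride up the ramp. I'll keep pushing.

```bash
python3 - <<'E'
from h import *
rad=np.radians
a=rad(-9.5);st=np.array([.6565,-.0735]);D=np.array([np.cos(a),np.sin(a)])
P=lambda s,z,p=2:wpose(np.r_[st-s*D,z],a,rad(p))
z=.0414
for d in(.10,.092,.085,.079,.0755):
    p,r=P(d,z);k=move_l(p,feed=.02,rotation=r,max_force=40);s=observe()
    print(d,k,(s['eef_pos']-p).round(4),s['ft_force'].round(1),s['torque'].round(2),round(s['opening'],4),s['time_s'])
    if k:break
snap('side','s3')
j=cv2.imread('pics/s3.png')[205:265,280:360]
cv2.imwrite('pics/c4.png',cv2.resize(j,(640,480),interpolation=cv2.INTER_CUBIC))
E
```

```text
0.1 False [-0.0062  0.0014 -0.0026] [-18.5   3.5   8.2] [ 0.21  2.03 -0.04] 0.0172 12.875
0.092 False [ 0.      0.     -0.0004] [ 0.7 -0.  -2.3] [ 0.02  0.03 -0.01] 0.0176 13.425
0.085 False [ 0.0001 -0.      0.    ] [ 0.1  0.6 -1.1] [ 0.02  0.01 -0.03] 0.0175 13.925
0.079 False [ 0.0001 -0.      0.    ] [ 0.2  0.4 -1.4] [-0.02 -0.    0.06] 0.0177 14.375
0.0755 False [ 0.0002 -0.      0.    ] [ 0.3  0.5 -1.5] [0.01 0.02 0.06] 0.0181 14.7
```

View pics/c4.png

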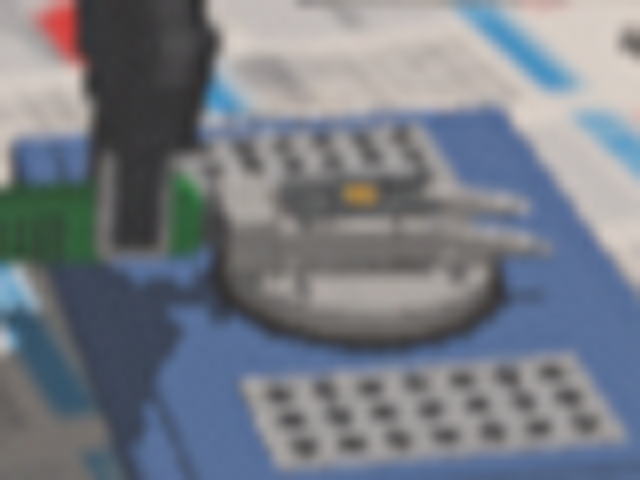

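The clip has snapped over the head and lies on the level tops of the tines, with the button showing through at (360,195). Next: lift, carry with tips up, and look.

```bash
cat >> h.py <<'E'
def tpose(tip,yaw,pitch):
    R=Ro.from_euler('ZY',[yaw,pitch]);return wpose(np.array(tip)-R.apply([.133,0,0]),yaw,pitch)
E
python3 - <<'E'
from h import *
rad=np.radians
a=rad(-9.5);st=np.array([.6565,-.0735]);D=np.array([np.cos(a),np.sin(a)])
P=lambda s,z,p=2:wpose(np.r_[st-s*D,z],a,rad(p))
p,r=P(.0755,.054);move_l(p,feed=.04,rotation=r)
p,r=P(.0755,.11,-10);move_l(p,feed=.08,rotation=r)
pot=np.array([.482,.258]);y=rad(35);dd=np.array([np.cos(y),np.sin(y)])
p,r=tpose(np.r_[pot-.015*dd,.12],y,rad(-10));move_l(p,feed=.12,rotation=r)
s=observe();print(s['eef_pos']-p,s['time_s'],s['ft_force'])
snap('side','s4');snap('top','t4')
j=cv2.imread('pics/s4.png')[160:240,170:270];i=cv2.imread('pics/t4.png')[190:290,160:260]
cv2.imwrite('pics/c5.png',np.hstack([cv2.resize(j,(400,400)),cv2.resize(i,(400,400))]))
E
```

```text
[ 1.90989320e-04 -1.95156189e-04  7.67767001e-06] 18.9 [-0.9543745   0.28568201 -1.47181349]
```

View pics/c5.png

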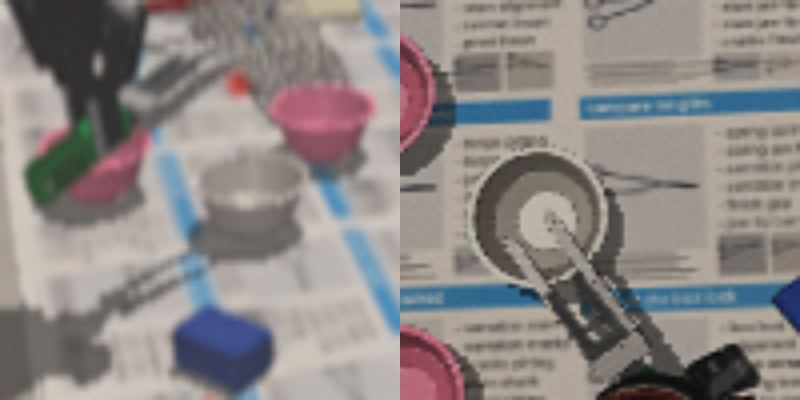

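The clip lies on the tines with its tang in the slot (top crop around (585,310)), and the tips at (529,228) are over the pot centred at (540,218). Now I tilt.

```bash
python3 - <<'E'
from h import *
rad=np.radians
pot=np.array([.481,.257]);y=rad(35);dd=np.array([np.cos(y),np.sin(y)])
for z,pi,f in((.06,0,.1),(.040,38,.05)):
    p,r=tpose(np.r_[pot-.018*dd,z],y,rad(pi));print(move_l(p,feed=f,rotation=r,max_force=25))
hold(.6);s=observe();print(s['eef_pos']-p,s['time_s'],s['ft_force'])
snap('side','s5');snap('top','t5')
j=cv2.imread('pics/s5.png')[160:240,170:270];i=cv2.imread('pics/t5.png')[190:290,160:260]
cv2.imwrite('pics/c6.png',np.hstack([cv2.resize(j,(400,400)),cv2.resize(i,(400,400))]))
E
```

```text
False
False
[2.66556305e-05 1.27850757e-06 1.15047229e-05] 21.6417 [-0.27484402  0.75700056 -1.17044405]
```

View pics/c6.png

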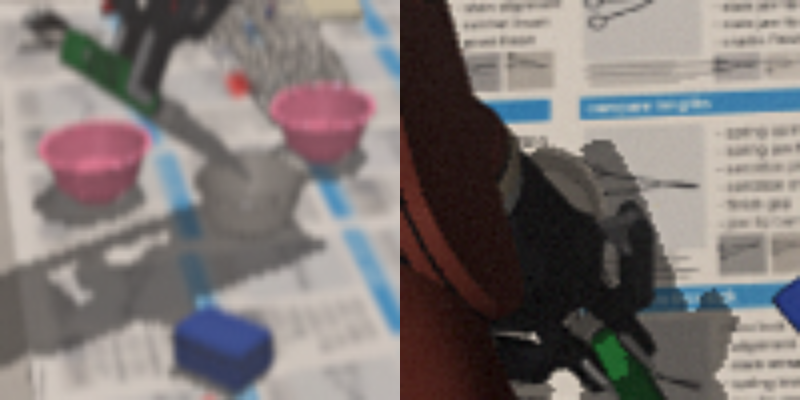

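No clip is visible on the tines any more. I'll tilt to 43° to be sure, back off, then check the pot numerically, comparing dark/depth against the first frame.

```bash
python3 - <<'E'
from h import *
rad=np.radians
pot=np.array([.481,.257]);y=rad(35);dd=np.array([np.cos(y),np.sin(y)])
p,r=tpose(np.r_[pot-.018*dd,.045],y,rad(43));move_l(p,feed=.05,rotation=r);hold(.3)
p,r=tpose(np.r_[pot-.05*dd,.11],y,rad(35));move_l(p,feed=.12,rotation=r)
p,r=tpose(np.r_[pot-[.03,.19],.13],rad(15),0);move_l(p,feed=.2,rotation=r)
im,d=snap('top','t6');snap('side','s6');print(observe()['time_s'])
a=np.load('pics/t4.npz')['im'];
P=cloud('top',d);m=(np.hypot(P[...,0]-pot[0],P[...,1]-pot[1])<.046)&(d>0)&(P[...,2]<.05)
v,u=np.nonzero(m);print(len(u),u.min(),u.max(),v.min(),v.max())
q=P[m&(P[...,2]>.028)];print('rim',cv2.minEnclosingCircle(q[:,:2].astype(np.float32)))
g=im.astype(int).mean(2);print(g[226:264:2,178:216:2].astype(int))
E
```

```text
24.225
1081 178 215 226 262
rim ((0.48197317123413086, 0.25941863656044006), 0.04520554840564728)
[[124 134 119 123 121 134 129 105 145 123 128 168 167 166 151 147 150 147
  151]
 [161 167 169 165 173 181 183 113  79  82 157 177 170 168 155 145 152 145
  150]
 [111 119 131 179 110  56  71  68  65  68  66  69 102 181 109 150 150 152
  148]
 [173 169 179  43  63  68  69  70  72  74  78  70  75  73 180  91 102 149
  150]
 [116 183  51  68  70  68 134 110 112 115 113 116  93  78  94 164 125 143
  122]
 [165 142  67  72  64 115 113 115 114 118 118 117 120 117  74 137 124 152
  152]
 [172  63  70  67 113 116 113 113  45 155 155  99 120 125 113  84 165  53
  119]
 [168  55  69  85 114 114 108 182 113  50 119 181 144 121 124  76 177  69
  156]
 [142  69  67 136 114 108 176 181 166  48  48  86 178 122 130  89 163  69
   92]
 [ 80  71  65 118 114  65  53  51 184 182  48  52  86 126 129  80 164  69
   74]
 [117  72  71 117 117 115  98  48  91 179 171  53  52  69 127  93 181  70
   73]
 [175  72  72 125 116 118 156  54  50 114  76 176 127  58  55  91 172  75
   72]
 [172  69  70  81 119 120 114 186 107  49  62  79  55  48 103 123 139  76
   70]
 [158 118  71  72 126 126 124 123  98  72  57  44  42 129  81 171  71  76
   89]
 [ 98 184  74  79  74 105 124 124 124 125  83  42  67  84 162  90  68  69
  147]
 [125 134 177  73  76  81  60 118 129 132 125 103  80 168 125  74  73  67
  144]
 [140 142 143 180 153  76  81  83  81  83  87  93 183  97  82  65  54  71
  127]
 [170 167 162 158 158 187 189 188 188 185 183 114  84  85  80  71  87 151
  150]
 [ 93  94  94  95 100  93  41  39  39  43  77  83  82  83  71 141 132 124
  118]]
```

The dark V of the clip shows inside the pot in the pixel values. Now I put the wedge down in its old place and press the plunger.

```bash
python3 - <<'E'
from h import *
rad=np.radians
o=np.array([.4988,-.2761,0]);y=rad(12.4)
p,r=wpose(o+[0,0,.10],y,0);movep(p,r)
p,r=wpose(o+[0,0,-.001],y,0);print(move_l(p,feed=.03,max_force=4),observe()['eef_pos'])
gripper_to(.055,40);hold(.2)
move_l(p+[0,0,.13],feed=.12)
gripper_to(0,60)
st=np.array([.6562,-.0733]);r=wpose([0,0,0],rad(-6.6),0)[1]
movep(np.r_[st,.10],r)
move_l(np.r_[st,.066],feed=.06)
k=move_l(np.r_[st,.042],feed=.015,max_force=22)
s=observe();print(k,s['eef_pos'],s['ft_force'],s['time_s']);hold(.3);s=observe();print(s['eef_pos'],s['ft_force'])
E
```

```text
True [ 0.49895775 -0.2761165   0.0061458 ]
True [ 0.65767214 -0.07360739  0.05178426] [-2.74744063  0.39541727  5.61190756] 33.7667
[ 0.65764525 -0.0735831   0.05176587] [-1.34032947  1.45311819  6.30941789]
```

```bash
python3 - <<'E'
from h import *
p=observe()['eef_pos']
st=np.array([.6565,-.0734])
for z in(.0505,.0495,.0485):
    k=move_l(np.r_[p[:2],z],feed=.01);hold(.25);s=observe();print(z,s['eef_pos'],s['ft_force'])
    if s['ft_force'][2]>14:break
move_l(np.r_[p[:2],.075],feed=.05);s=observe();print(s['ft_force'],s['time_s'])
move_l(np.r_[p[:2],.15],feed=.15)
movep([.42,-.05,.28],s['tcp_rot']);hold(.5)
im,d=snap('top','t7');im2,_=snap('side','s7');print(observe()['time_s'])
o=np.zeros((600,800,3),np.uint8);f=lambda a,s:cv2.resize(a[:,:,::-1],None,fx=s,fy=s)
o[:420,:560]=f(im,1);A=f(im[218:270,170:222],4.5);o[:A.shape[0],562:562+A.shape[1]]=A
B=f(im2[225:255,295:355],4);o[425:425+B.shape[0],:B.shape[1]]=B
C=f(im[180:262,375:420],4);o[240:240+C.shape[0],570:570+C.shape[1]]=C
cv2.imwrite('pics/c7.png',o)
P=cloud('top',d);m=np.zeros(d.shape,bool);m[155:190,305:335]=1;i=im.astype(int)
print('brass z',P[m&(i[...,0]>i[...,2]+50)&(d>0)][:,2])
E
```

```text
0.0505 [ 0.65829962 -0.0736857   0.05158128] [-1.87781215 -0.52694825  6.43619064]
0.0495 [ 0.65866752 -0.07380468  0.05147113] [-2.69976577  0.59447755 10.8751579 ]
0.0485 [ 0.65912885 -0.07389341  0.05141452] [-4.22388102  0.44382015 14.64186735]
[-0.21662648 -0.55816038  0.49324819] 36.25
38.5583
brass z [0.0456235  0.05754552 0.0568242  0.05592355 0.05402651 0.05727267
 0.05676087 0.05953193 0.05515811 0.05347408 0.05025002 0.06019148
 0.05468925 0.05639198 0.0553837  0.04216802 0.05407377 0.05734302
 0.06015534 0.05695628 0.05001029 0.05022054]
```

View pics/c7.png

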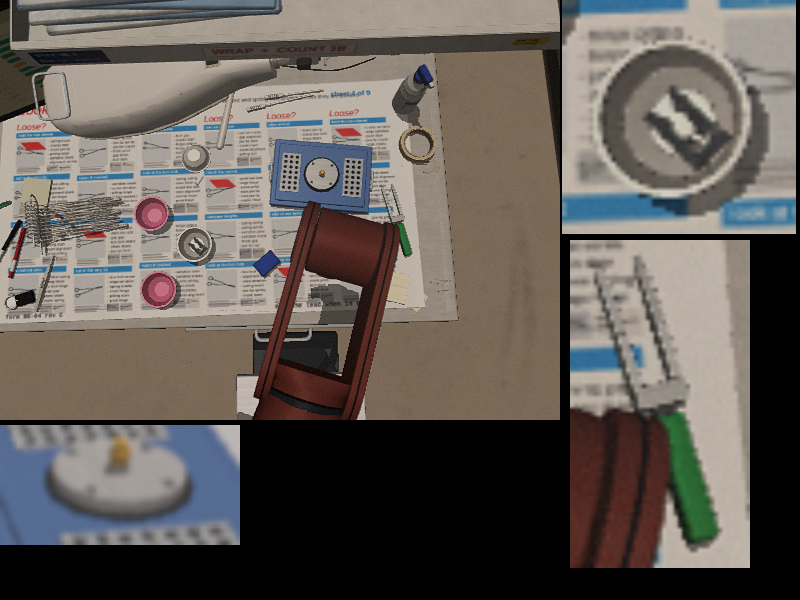

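The clip lies in the steel pot (crop (685,130)). The plunger is bare and up at (120,450), and the wedge is flat on the mat. The stop was reached: the force climbed to 14.6 N with no further travel. Handing in.

```bash
python3 -c "
from plant import *
print(job_done())"
```

```text
the job is handed in; nothing more can be done
None
```

I handed the job in at about 39 s: the clip is off and in the steel pot, the plunger reached its stop and sprang back, the wedge is on the mat, and the box, brush and tape roll were not touched; the hand-in returned no verdict.

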